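# Hold a frame joint square with the braced square

## Task

This frame's leg sits out of square in its tight joint with the foot and springs back when let go. Take the braced aluminium square, lay it flat on the bench in the closed-up inside corner between foot and leg, and press it home until one arm bears along the foot and the other has pushed the leg out square and bears along it. Finish still gripping the square and pressing it firmly into that corner, so that it holds the joint square for pegging, and leave everything else on the bench where it is.

Things in the scene. Friction and masses are not known exactly. Their poses are not given: they have to be found in the camera images.
- square: Loose braced carpenter's square of aluminium bar, flat, 0.3 kg: two arms 220 long, 28 wide, 18 mm thick at a right angle, one along own +y, one along own -x, and a diagonal brace 14 wide, 17 mm thick. Origin: underside, below the brace's middle; z up. Outer faces (these go against the timber): own x = +89.5 mm and own y = -89.5 mm. Seated home, its axes are parallel to foot's.
- square_grip (a point): Middle of the square's brace, 9 mm above its underside: the place to grip. Axes as square. The brace runs along own (1, 1, 0); its two faces look along own (1, -1, 0), towards the heel, and away from it. 70 mm free on the heel side, open on the other.
- square_heel (a point): Heel of the square, at its underside: where the two outer faces would meet (the very tip is relieved by 8 mm), at own (89.5, -89.5, 0) mm of square. Seated home it coincides with foot's origin.
- foot: Foot: ash timber 60 wide, 38 high, 394 mm long, held fast on the bench by orange pegs at back and ends. Origin: bench height, inner face, at the inside corner it makes with the squared leg. x: level, from the inner face (x = 0) into the timber; y: along the foot, which spans y = -142 to +252 mm; z up. The leg goes off along -x; the square belongs where own x < 0, y > 0.
- leg: Leg: ash timber 45 wide, 38 high, 320 mm long, lying along its own -x, axes as the foot's when square. Origin: bench height, where its inner edge meets the foot, foot's (0, -3) mm; it rocks level about this point. Starts leaning 3.5 to 7 degrees into the corner (free end towards foot's +y); springs back there when let go; squaring it takes about 4 N at the square's arm end. Inner face: own y = +3 mm.
- mallet: square-headed beech mallet lying on its side, head 130 x 75 x 60 mm, handle 170 mm; loose bystander, leave it
- gouge: turning gouge lying flat, 375 mm long, wooden handle 30 mm thick, steel blade; loose bystander, leave it
- glue: upright white glue bottle, 60 mm across, 170 mm tall; loose bystander, leave it
- tape: tape measure standing on edge, 68 x 36 x 66 mm; loose bystander, leave it
- jar: small jar with a steel lid, 54 mm across, 58 mm tall; loose bystander, leave it
- offcut: ash offcut, 110 x 48 x 36 mm; loose bystander, leave it
- chisel: bench chisel lying flat, 203 mm long, wooden handle 29 mm thick; loose bystander, leave it

How it is judged:
By the outcome, as a careful person would: the job done as asked, in the order asked, and still so for the second after the job is handed in, while the arm keeps its last pose, push and grip.
It also fails if it takes over 43 s, if anything falls off the work surface, if the arm or the gripper's body presses on something with over 40 N, if the wrist force passes 120 N, or if a joint passes its speed limit or range.

## Robot

A 6-joint arm with a two-finger parallel gripper is mounted at the origin on the work surface. World frame = base frame: x ahead of the robot, y to its left, z up, the work surface at z = 0. Lengths are in m, angles in rad, forces in N, time in s.
With the tool pointing down it reaches from about 0.325 to 0.775 m from the base axis. Payload 9.3 kg.
Tool frame: the origin (TCP) lies midway between the tips of the shut fingers; the grasp point (between the pads) lies 19 mm behind it (robot.grasp_offset is the x of the grasp point in the tool frame, in m); x points along the fingers, z is the direction in which the jaws open and shut, and the axes are right-handed (so a half turn about x gives the same grasp; the last joint's range is limited). The gripper opens to 85 mm and grips with 20 to 120 N. Pads are 22 mm wide; open, the fingers measure 114 mm over their backs; the gripper's body (76 mm by 85 mm) begins 54 mm behind the grasp point. The pads swing forward as they close: fully open they stand 13 mm farther back than shut.
Start: joints at [0.96, 0.259, 0.021, 1.334, 0, 1.418], TCP at [0.243, 0.493, 0.231] pointing down, gripper open.
Joint ranges: [-3.04, 3.04], [-0.91, 1.82], [-1.04, 1.36], [-1.92, 1.95], [-1.52, 1.45], [-3.14, 3.14]. Speed limits (rad/s): [2.22, 2.22, 2.79, 3.14, 3.14, 3.14].

## Interface

Orientations are given as a unit quaternion [w, x, y, z].
In Python, from bench import robot gives the robot as it stands.
- The arm moves only by the tool servo_tool, never from a script. Its argument "rows" is a list of rows, each a list of 6 numbers: the shift along the tool's x, y, z in mm, then the turn, a rotation vector about the tool's x, y, z in rad. A call has 1 to 10 rows; each row shifts and turns the commanded pose from where the row before left it, along the tool's axes as they then stand; what a row does not reach is not made up. A row lasts 1/12 s, in which the tool goes at most 41.7 mm and 7.16 degrees, less where a joint would pass 70% of its speed; a pose out of reach is approached as far as the arm can. A call is refused whole if a number of a shift passes 41.7 or a number of a turn 0.125, either way. A call with a gripper value outside its range is refused whole. "grip" is the closure in counts, from 0 (fully open) to 255 (shut), set as the call begins (left out, the last holds). The fingers move at their own pace and stop on an object; the grip force is fixed at half the most. Time passes only in rows, so rows that do not move let the fingers close. It gives the time, the measured TCP pose, the force and the opening at its end, in the units of the state.
- robot.observe(): the state, without advancing time (a new reading comes with each control period).
- robot.capture(name): name is "scene" or "top" or "wrist"; returns the picture (400x640x3 uint8, blue, green, red); there is no depth.
- robot.calibration(name): a dict with "fx", "fy", "cx", "cy" (pixels), "origin" and "rotation" of the camera in the world. Camera axes: x right, y up, looking along -z (the intrinsics and any distortion apply to the point x, -y, -z); pixel columns grow to the right and rows downward; lengths in m; the calibration is good to about 2 mm. A picture is of the moment at which its call begins: read the wrist's pose just before it. calibration takes no time and is no camera call; for the wrist camera it gives the pose at the moment of the call.
- robot.finish_job(): hands the job in, once; it reports no verdict.
The state is a dict: "time": time; "joints": joint angles; "joint_vel": joint speeds; "effort": joint torques, N m; "ee_pos": TCP position; "tcp_rot": TCP orientation; "force": force on the tool from outside, world axes, zero at the start; "moment": the same for the moment, N m; "grip_width": finger opening in m.
Only numpy, scipy, OpenCV 4.12 (cv2) and the standard library are available. Lean on these libraries where they do the work, as an engineer would, in place of code of your own. Each camera call takes 0.05 s, during which the arm holds its last target. There are 200 camera calls.

## Working session

There is one attempt and no reset: what is moved stays moved. The work goes in short steps, Python scripts to look and compute and a tool call to move; the robot and the scene stay as the last step left them, time stands still between calls to the robot, and variables do not carry over. Pictures are saved under pics/ and viewed, about 8 in all and at most 12, crops included, and the job is handed in when it is done.

Besides the shell and the picture viewer there is one more tool, called as name([rows], argument=value, ...), one row to a line, values as JSON. servo_tool: Moves the arm, as the interface text tells. Its arguments: {"type":"object","properties":{"rows":{"type":"array"},"grip":{"type":"number"}},"required":["rows"]}

```bash
mkdir -p pics; ls; python3 - <<'E'
from bench import robot
import cv2
for n in("top","scene"):
    im=robot.capture(n); cv2.imwrite(f"pics/{n}0.png",im)
    c=robot.calibration(n); print(n,c)
print(robot.observe())
E
```

```text
pics
top {'fx': 480.7955664844971, 'fy': 480.7955664844971, 'cx': 320.16965171906577, 'cy': 200.5876998858296, 'origin': array([0.30502621, 0.0644731 , 1.2681827 ]), 'rotation': array([ 0.70993343,  0.07079847, -0.06877508, -0.69731778])}
scene {'fx': 497.6566033317184, 'fy': 497.6566033317184, 'cx': 321.6881746437456, 'cy': 203.96511109839247, 'origin': array([1.37433788, 0.64830427, 1.05909589]), 'rotation': array([0.41855305, 0.17377245, 0.3328609 , 0.82693416])}
{'time': 0.1, 'joints': array([9.60410479e-01, 2.59153102e-01, 2.08489096e-02, 1.33371701e+00,
       2.70988759e-05, 1.41822891e+00]), 'joint_vel': array([-0.00209495, -0.00141315,  0.00120508, -0.00058048, -0.00028805,
       -0.00095813]), 'effort': array([ 3.87024251e-03, -5.56695628e+01,  3.45070481e+01,  1.15563002e-02,
       -1.97957934e-04,  1.45904289e-05]), 'ee_pos': array([0.24293167, 0.49316257, 0.23072171]), 'tcp_rot': array([ 0.60001282, -0.3736609 ,  0.60081677,  0.37333811]), 'force': array([0.78008217, 0.59355076, 0.34303377]), 'moment': array([-0.01266229,  0.0398106 , -0.0271168 ]), 'grip_width': 0.08556174537203025}
```

View pics/top0.png

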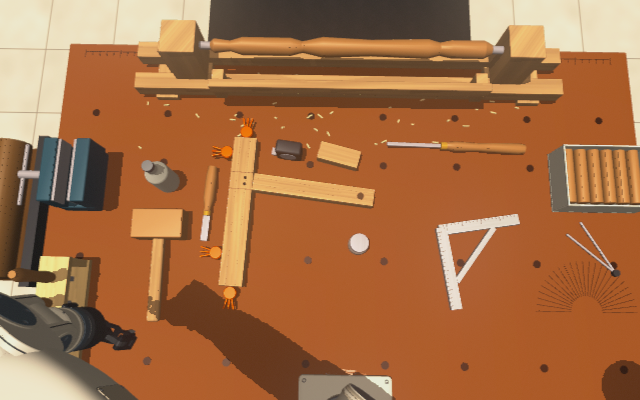

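Top view: foot from (245,137) to (230,287), leg going right to (374,197). The inside corner is below and right at about (250,190). The square has its heel at (438,226), and its brace middle is near (476,255). The jar is at (359,243).

```bash
cat > h.py <<'E'
import numpy as np, cv2
from scipy.spatial.transform import Rotation as R
def rot(q): return R.from_quat(np.r_[q[1:],q[0]])
def cast(c,px,z):
    px=np.atleast_2d(px).astype(float)
    d=np.c_[(px[:,0]-c["cx"])/c["fx"],-(px[:,1]-c["cy"])/c["fy"],-np.ones(len(px))]
    d=rot(c["rotation"]).apply(d); o=np.array(c["origin"])
    return o+d*((z-o[2])/d[:,2])[:,None]
def line(p):
    vx,vy,x,y=cv2.fitLine(np.float32(p),cv2.DIST_HUBER,0,.01,.01).ravel()
    return np.array([x,y]),np.array([vx,vy])
def meet(a,b):
    t=np.linalg.solve(np.c_[a[1],-b[1]],b[0]-a[0]); return a[0]+t[0]*a[1]
E
python3 - <<'E'
from h import *
from bench import robot
c=robot.calibration("top"); im=cv2.imread("pics/top0.png")
hsv=cv2.cvtColor(im,cv2.COLOR_BGR2HSV)
# square: bright, low saturation
m=((hsv[...,1]<60)&(hsv[...,2]>150)).astype(np.uint8); m[:, :425]=0; m[:,530:]=0; m[:205]=0; m[320:]=0
print("sq px",m.sum())
rows=[(np.where(m[r])[0].min(),r+.5) for r in range(238,300)]        # left outer edge
cols=[(q+.5,np.where(m[:,q])[0].min()) for q in range(448,512)]     # top outer edge
A=line(cast(c,rows,.018)[:,:2]); B=line(cast(c,cols,.018)[:,:2])
heel=meet(A,B); y=A[1]*np.sign(-A[1][0]); print("heel",heel,"yaw y-axis",np.degrees(np.arctan2(-y[0],y[1])),"arm2",np.degrees(np.arctan2(B[1][1],B[1][0])))
# timber
for r in (150,210,240,270): print(r,[tuple(hsv[r,q]) for q in range(246-0,262,2)])
for q in (280,340): print(q,[tuple(hsv[r,q]) for r in range(184,210,2)])
j=((hsv[...,1]<60)&(hsv[...,2]>120)).astype(np.uint8); j[:,:340]=0;j[:,380:]=0;j[:228]=0;j[260:]=0
M=cv2.moments(j,True); print("jar",cast(c,[M['m10']/M['m00'],M['m01']/M['m00']],.058))
b=cv2.resize(im[120:320,200:530],None,fx=2.4,fy=2.4,interpolation=cv2.INTER_CUBIC); cv2.imwrite("pics/crop.png",b)
E
```

```text
sq px 2059
heel [ 0.49451405 -0.23254083] yaw y-axis 99.11565 arm2 -81.092316
150 [(np.uint8(17), np.uint8(141), np.uint8(230)), (np.uint8(16), np.uint8(140), np.uint8(228)), (np.uint8(17), np.uint8(137), np.uint8(235)), (np.uint8(17), np.uint8(140), np.uint8(234)), (np.uint8(15), np.uint8(144), np.uint8(220)), (np.uint8(14), np.uint8(143), np.uint8(100)), (np.uint8(12), np.uint8(172), np.uint8(110)), (np.uint8(11), np.uint8(183), np.uint8(135))]
210 [(np.uint8(17), np.uint8(137), np.uint8(236)), (np.uint8(16), np.uint8(144), np.uint8(222)), (np.uint8(14), np.uint8(145), np.uint8(104)), (np.uint8(12), np.uint8(172), np.uint8(113)), (np.uint8(12), np.uint8(186), np.uint8(174)), (np.uint8(12), np.uint8(185), np.uint8(178)), (np.uint8(12), np.uint8(184), np.uint8(177)), (np.uint8(12), np.uint8(186), np.uint8(177))]
240 [(np.uint8(15), np.uint8(145), np.uint8(169)), (np.uint8(13), np.uint8(151), np.uint8(108)), (np.uint8(12), np.uint8(178), np.uint8(139)), (np.uint8(12), np.uint8(186), np.uint8(177)), (np.uint8(12), np.uint8(186), np.uint8(177)), (np.uint8(12), np.uint8(187), np.uint8(17
[... 1019 characters left out ...]
(177)), (np.uint8(12), np.uint8(187), np.uint8(176))]
340 [(np.uint8(12), np.uint8(185), np.uint8(165)), (np.uint8(17), np.uint8(142), np.uint8(232)), (np.uint8(17), np.uint8(140), np.uint8(234)), (np.uint8(17), np.uint8(138), np.uint8(233)), (np.uint8(16), np.uint8(143), np.uint8(227)), (np.uint8(16), np.uint8(139), np.uint8(231)), (np.uint8(16), np.uint8(139), np.uint8(229)), (np.uint8(17), np.uint8(138), np.uint8(236)), (np.uint8(19), np.uint8(131), np.uint8(236)), (np.uint8(15), np.uint8(144), np.uint8(124)), (np.uint8(12), np.uint8(164), np.uint8(132)), (np.uint8(12), np.uint8(188), np.uint8(175)), (np.uint8(12), np.uint8(185), np.uint8(175))]
jar [[ 0.44110576 -0.02921256  0.058     ]]
```

View pics/crop.png

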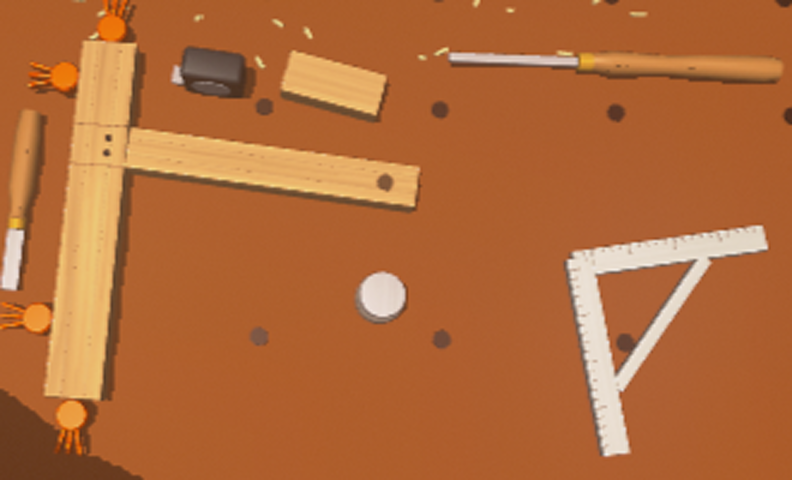

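```bash
python3 - <<'E'
from h import *
from bench import robot
c=robot.calibration("top"); im=cv2.imread("pics/top0.png")
hsv=cv2.cvtColor(im,cv2.COLOR_BGR2HSV)
w=((hsv[...,1]<162)&(hsv[...,2]>170)&(hsv[...,0]>12)).astype(np.uint8)
f=[(235+np.where(w[r,235:262]==0)[0].min(),r+.5) for r in range(208,278)]
l=[(q+.5,180+np.where(w[180:215,q]>0)[0].max()+1) for q in range(268,352)]
F=line(cast(c,f,.038)[:,:2]); L=line(cast(c,l,.038)[:,:2])
fy=F[1]*np.sign(-F[1][0]); yaw=np.arctan2(-fy[0],fy[1]); fx=np.array([np.cos(yaw),np.sin(yaw)])
ld=L[1]*np.sign(L[1]@-fx); lean=np.degrees(np.arctan2(ld@fy,ld@-fx))
P=meet(F,L)
# pivot at foot (0,-3), inner face 3 in leg frame -> where it meets x=0: y=-3+3/cos
O=P-fy*(-3+3/np.cos(np.radians(lean)))*1e-3
print("foot origin",O,"yaw",np.degrees(yaw),"lean",lean)
np.savez("foot.npz",O=O,yaw=yaw)
jar=np.array([.4411,-.0292])-O; print("jar foot",jar@fx,jar@fy)
sy=np.radians(99.0); Rz=lambda a:np.array([[np.cos(a),-np.sin(a)],[np.sin(a),np.cos(a)]])
so=np.array([.4945,-.2325])-Rz(sy)@[.0895,-.0895]; print("square origin",so, "r",np.hypot(*so))
to=O-Rz(yaw)@[.0895,-.0895]; print("seated origin",to,"r",np.hypot(*to))
s=robot.observe(); T=rot(s["tcp_rot"]).as_matrix(); print(T.round(3)); print("z az",np.degrees(np.arctan2(T[1,2],T[0,2])))
w=robot.calibration("wrist"); print(w, T.T@(w["origin"]-s["ee_pos"]), robot.grasp_offset)
E
```

```text
foot origin [0.57805496 0.25082493] yaw 87.159744 lean 4.164185
jar foot -0.2864672426031526 0.12291107456727998
square origin [ 0.42010278 -0.33489899] r 0.5372556918654744
seated origin [0.48423006 0.16586973] r 0.5118510690001624
[[-0.001 -0.897  0.442]
 [-0.001  0.442  0.897]
 [-1.     0.    -0.001]]
z az 63.768942448982216
{'fx': 316.7677973780794, 'fy': 316.7677973780794, 'cx': 320.0202846107524, 'cy': 200.121035287863, 'origin': array([0.18384661, 0.52265668, 0.37311438]), 'rotation': array([ 0.84210416, -0.11123931, -0.06847061,  0.52325728])} [-0.14237892  0.0660669   0.00016984] -0.0187
```

servo_tool([
  [0, 0, 0, 0.086, 0, 0],
  [0, -17, -7, 0.085, 0, 0],
  [0, -34, -14, 0, 0, 0],
  [0, -36, -14.5, 0, 0, 0],
  [0, -36, -14.5, 0, 0, 0],
  [0, -36, -14.5, 0, 0, 0],
  [0, -36, -14.5, 0, 0, 0],
  [0, -36, -14.5, 0, 0, 0],
  [0, -36, -14.5, 0, 0, 0],
  [0, -36, -14.5, 0, 0, 0],
], grip=0)

```text
time: 0.93
ee_pos: [0.4178, 0.2152, 0.2312]
tcp_rot: [0.63, -0.321, 0.63, 0.321]
force: [-0.2, 0.4, 0.5]
grip_width: 0.0858
```

servo_tool([
  [0, -36, -14.5, 0, 0, 0],
  [0, -36, -14.5, 0, 0, 0],
  [0, -36, -14.5, 0, 0, 0],
  [0, -34, -14, 0, 0, 0],
  [0, -18, -34, 0, 0, 0],
  [0, -18, -34, 0, 0, 0],
  [5, -18, -34, 0, 0, 0],
  [5, -18, -34, 0, 0, 0],
  [5, -18, -34, 0, 0, 0],
  [5, -18, -34, 0, 0, 0],
])

```text
time: 1.77
ee_pos: [0.465, -0.1432, 0.2109]
tcp_rot: [0.63, -0.321, 0.63, 0.321]
force: [1.2, -0.2, 0.2]
grip_width: 0.0853
```

servo_tool([
  [5, -16, -34, 0, 0, 0],
  [5, -16, -34, 0, 0, 0],
  [5, -16, -34, 0, 0, 0],
  [5, -12, -34, 0, 0, 0],
  [5, -8, -30, 0, 0, 0],
  [0, 0, -15, 0, 0, 0],
  [0, 0, 0, 0, 0, 0],
])

```text
time: 2.35
ee_pos: [0.4126, -0.3304, 0.1853]
tcp_rot: [0.63, -0.319, 0.631, 0.32]
force: [0.4, -0.0, -0.2]
grip_width: 0.0853
```

```bash
python3 - <<'E'
from h import *
from bench import robot
s=robot.observe(); c=robot.calibration("wrist"); im=robot.capture("wrist"); cv2.imwrite("pics/w1.png",im)
np.savez("w1.npz",**c)
T=rot(s["tcp_rot"]).as_matrix(); print(s["time"],s["ee_pos"],"az",np.degrees(np.arctan2(T[1,2],T[0,2])),T[:,0]); print(s["joints"])
E
```

```text
2.35 [ 0.4125942  -0.33040521  0.18525406] az 53.76781090584218 [-1.61164544e-03  8.18906872e-04 -9.99998366e-01]
[-8.33690393e-01  2.41211524e-01 -1.20651468e-01  1.21062293e+00
 -6.42863015e-04 -2.01318595e-01]
```

View pics/w1.png

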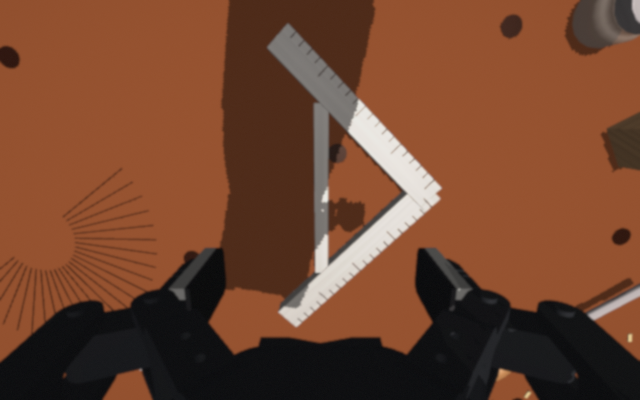

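Wrist view: the brace runs vertically from about (321,104) to (321,271) with the heel at about (441,195). The jaws are already nearly in line with it. I'll refine from the outer faces and the brace.

```bash
python3 - <<'E'
from h import *
from bench import robot
c=dict(np.load("w1.npz")); im=cv2.imread("pics/w1.png"); hsv=cv2.cvtColor(im,cv2.COLOR_BGR2HSV)
m=(hsv[...,1]<70)&(hsv[...,2]>85); m[:,:260]=0; m[:,450:]=0; m[335:]=0
# outer edges: rightmost pixel per row above/below heel
up=[(np.where(m[r])[0].max()+1,r+.5) for r in range(60,175)]
lo=[(np.where(m[r])[0].max()+1,r+.5) for r in range(212,300) ]
A=line(cast(c,up,.018)[:,:2]); B=line(cast(c,lo,.018)[:,:2]); h=meet(A,B)
az=lambda v:np.degrees(np.arctan2(v[1],v[0]))
a=A[1]*np.sign(-A[1][0]); b=B[1]*np.sign(-B[1][1]) 
print("heel",h,"up dir",az(a),"lo dir",az(b))
br=[]
for r in range(125,245):
    x=np.where(m[r,305:334])[0]+305
    x=x[x<332]
    if len(x)>6: br.append((x.min(),x.max()+1,r+.5))
br=np.array(br); ctr=np.c_[(br[:,0]+br[:,1])/2,br[:,2]]
C=line(cast(c,ctr,.017)[:,:2]); print("brace dir",az(C[1]),"widths",np.median(br[:,1]-br[:,0]))
d=C[1]; n=np.array([-d[1],d[0]]); foot=h-n*(n@(h-C[0])); print("grip pt",foot,"dist heel",np.hypot(*(h-foot)), "expect .1266")
s=robot.observe(); T=rot(s["tcp_rot"]).as_matrix(); print("shift tool mm",(T.T@(np.r_[foot,.05]-s["ee_pos"])*1e3).round(1))
E
```

```text
heel [ 0.49647167 -0.23286492] up dir -171.02893 lo dir -81.13207
brace dir -36.231323 widths 15.0
grip pt [ 0.42152432 -0.33515012] dist heel 0.12680446 expect .1266
shift tool mm [135.6 -10.4  -0.2]
```

servo_tool([
  [15, -4, 0, 0, 0, 0],
  [30, -4, 0, 0, 0, 0],
  [38, -2.4, 0, 0, 0, 0],
  [38, 0, 0, 0, 0, 0],
  [25, 0, 0, 0, 0, 0],
  [15, 0, 0, 0, 0, 0],
  [10, 0, 0, 0, 0, 0],
  [0, 0, 0, 0, 0, 0],
], grip=110)

```text
time: 3.07
ee_pos: [0.4225, -0.3325, 0.0137]
tcp_rot: [0.63, -0.32, 0.63, 0.322]
force: [0.2, -0.2, 1.7]
grip_width: 0.0484
```

servo_tool([
  [5, 0, 0, 0, 0, 0],
  [3, 0, 0, 0, 0, 0],
  [1, 0, 0, 0, 0, 0],
  [0, 0, 0, 0, 0, 0],
])

```text
time: 3.4
ee_pos: [0.423, -0.3342, 0.0068]
tcp_rot: [0.63, -0.321, 0.63, 0.321]
force: [0.0, 0.4, -0.3]
grip_width: 0.0483
```

servo_tool([
  [0, 0, 0, 0, 0, 0],
  [0, 0, 0, 0, 0, 0],
  [0, 0, 0, 0, 0, 0],
  [0, 0, 0, 0, 0, 0],
  [0, 0, 0, 0, 0, 0],
  [0, 0, 0, 0, 0, 0],
  [0, 0, 0, 0, 0, 0],
], grip=255)

```text
time: 3.98
ee_pos: [0.4227, -0.3345, 0.007]
tcp_rot: [0.63, -0.321, 0.63, 0.32]
force: [-1.5, -1.1, 5.8]
grip_width: 0.012
```

servo_tool([
  [-4, 0, 0, 0, 0, 0],
  [-12, 0, 0, 0, 0, 0],
  [-15, 0, 0, 0, 0, 0],
  [-5, 0, 0, 0, 0, 0],
  [0, 0, 0, 0, 0, 0],
  [0, 0, 0, 0, 0, 0],
])

```text
time: 4.48
ee_pos: [0.4226, -0.334, 0.0421]
tcp_rot: [0.63, -0.321, 0.63, 0.321]
force: [0.4, 0.6, -2.9]
grip_width: 0.012
```

```bash
python3 - <<'E'
from h import *
from bench import robot
s=robot.observe(); c=robot.calibration("wrist"); im=robot.capture("wrist"); cv2.imwrite("pics/w2.png",im); np.savez("w2.npz",**c)
print(s["time"],s["ee_pos"],s["grip_width"],s["force"],s["moment"])
E
```

```text
4.4833 [ 0.42263596 -0.33402051  0.04210988] 0.011982275006080663 [ 0.37433897  0.64448381 -2.85826528] [-0.05759001 -0.00161358  0.01744428]
```

View pics/w2.png

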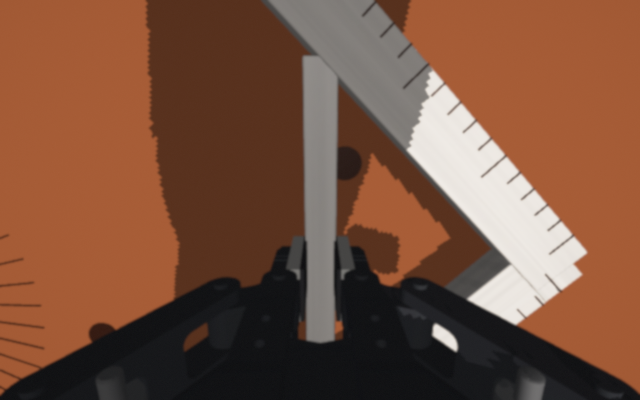

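servo_tool([
  [-15, 0, 0, 0.03, 0, 0],
  [-25, 0, 0, 0.06, 0, 0],
  [-25, 0, 0, 0.06, 0, 0],
  [-13, 0, 0, 0.053, 0, 0],
  [0, 10, 10, 0, 0, 0],
  [0, 18, 18, 0, 0, 0],
  [0, 24, 25, 0, 0, 0],
  [0, 24, 25, 0, 0, 0],
  [0, 24, 25, 0, 0, 0],
  [0, 24, 25, 0, 0, 0],
])

```text
time: 5.37
ee_pos: [0.4326, -0.1537, 0.1187]
tcp_rot: [0.659, -0.255, 0.66, 0.256]
force: [0.2, 0.0, -2.7]
grip_width: 0.0122
```

servo_tool([
  [0, 24, 25, 0, 0, 0],
  [0, 24, 25, 0, 0, 0],
  [0, 24, 25, 0, 0, 0],
  [0, 24, 25, 0, 0, 0],
  [0, 24, 25, 0, 0, 0],
  [0, 24, 25, 0, 0, 0],
  [0, 24, 23, 0, 0, 0],
  [0, 20, 20, 0, 0, 0],
  [0, 10, 10, 0, 0, 0],
  [0, 0, 0, 0, 0, 0],
])

```text
time: 6.2
ee_pos: [0.449, 0.1297, 0.1188]
tcp_rot: [0.658, -0.256, 0.659, 0.257]
force: [-0.2, 0.0, -3.4]
grip_width: 0.0121
```

servo_tool([
  [0, 0, 0, 0, 0, 0],
  [0, 0, 0, 0, 0, 0],
])

```text
time: 6.37
ee_pos: [0.4496, 0.1266, 0.1194]
tcp_rot: [0.659, -0.256, 0.66, 0.256]
force: [-0.2, -0.4, -2.2]
grip_width: 0.0124
```

```bash
python3 - <<'E'
from h import *
from bench import robot
s=robot.observe(); c=robot.calibration("wrist"); im=robot.capture("wrist"); cv2.imwrite("pics/w3.png",im); np.savez("w3.npz",**c)
T=rot(s["tcp_rot"]).as_matrix(); print(s["time"],s["ee_pos"],s["grip_width"],s["force"],"az",np.degrees(np.arctan2(T[1,2],T[0,2])),T[:,0].round(4))
g=(T.T@(np.array([.4515,.1525,.12])-s["ee_pos"])*1e3).round(1);print(g)
E
```

```text
6.3667 [0.44963038 0.12661637 0.11938681] 0.012357549761648066 [-0.22558966 -0.38093425 -2.15077321] az 42.38945138486011 [-1.7e-03 -4.0e-04 -1.0e+00]
[-0.6 17.9 18.8]
```

View pics/w3.png

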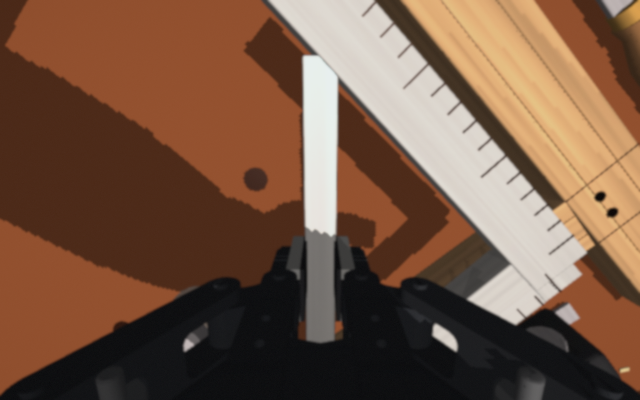

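The square is held level. In the wrist view the foot's inner edge runs from about (380,0) to (555,210), just beyond the square's ruled arm. The leg is below it, near (440,270). I'll check the foot line from here.

```bash
python3 - <<'E'
from h import *
c=dict(np.load("w3.npz")); im=cv2.imread("pics/w3.png"); hsv=cv2.cvtColor(im,cv2.COLOR_BGR2HSV)
w=((hsv[...,1]>60)&(hsv[...,1]<165)&(hsv[...,2]>150)&(hsv[...,0]>11)).astype(np.uint8)
w=cv2.morphologyEx(w,cv2.MORPH_OPEN,np.ones((3,3)))
p=[]
for r in range(5,185):
    x=np.where(w[r,370:600])[0]
    if len(x): p.append((370+x.min(),r+.5))
F=line(cast(c,p,.038)[:,:2]); print(p[::40])
v=F[1]*np.sign(-F[1][0]); yaw=np.degrees(np.arctan2(-v[0],v[1])); n=np.array([v[1],-v[0]])
q=np.load("foot.npz"); O=q["O"]; print("yaw",yaw,"face offset vs top view (mm, along foot x)",(F[0]-O)@n*1e3)
# square in hand: ruled arm outer edge (white) 
m=((hsv[...,1]<45)&(hsv[...,2]>140)).astype(np.uint8)
e=[(300+np.where(m[r,300:600])[0].max()+1,r+.5) for r in range(30,235)]
S=line(cast(c,e,.119-.007+.018)[:,:2]); v2=S[1]*np.sign(-S[1][0]); print(e[::60],"square yaw",np.degrees(np.arctan2(-v2[0],v2[1])))
t=np.array([.44963,.12662]); print("arm face to tcp",(S[0]-t)@[v2[1],-v2[0]])
E
```

```text
[(np.int64(406), 5.5), (np.int64(438), 45.5), (np.int64(471), 85.5), (np.int64(504), 125.5), (np.int64(536), 165.5)]
yaw 86.99766 face offset vs top view (mm, along foot x) 0.51236993
[(np.int64(400), 30.5), (np.int64(451), 90.5), (np.int64(502), 150.5), (np.int64(552), 210.5)] square yaw 87.15926
arm face to tcp 0.08965848317060311
```

servo_tool([
  [10, 6, 6, 0, 0, 0],
  [25, 6, 6, 0, 0, 0],
  [30, 1, 1, 0, 0, 0],
  [25, 0, 0, 0, 0, 0],
  [12, 0, 0, 0, 0, 0],
  [5, 0, 0, 0, 0, 0],
  [2, 0, 0, 0, 0, 0],
  [1, 0, 0, 0, 0, 0],
  [0, 0, 0, 0, 0, 0],
  [0, 0, 0, 0, 0, 0],
])

```text
time: 7.25
ee_pos: [0.452, 0.1453, 0.0111]
tcp_rot: [0.66, -0.255, 0.659, 0.255]
force: [-0.3, -1.1, -2.9]
grip_width: 0.012
```

```bash
cat > st.py <<'E'
from h import *
from bench import robot
import sys
s=robot.observe(); T=rot(s["tcp_rot"]).as_matrix(); q=np.load("foot.npz"); yaw=float(q["yaw"])
fx=np.array([np.cos(yaw),np.sin(yaw)]); fy=np.array([-fx[1],fx[0]])
t=s["ee_pos"][:2]; az=np.degrees(np.arctan2(T[1,2],T[0,2])); a=np.radians(az+45)
h=t+np.array([[np.cos(a),-np.sin(a)],[np.sin(a),np.cos(a)]])@[.0895,-.0895]-q["O"]
f=s["force"]; print("t",s["time"],"z",s["ee_pos"][2],"heel in foot mm",(h@fx*1e3).round(2),(h@fy*1e3).round(2),"yaw err",az+45-np.degrees(yaw),"F foot",(f[:2]@fx).round(1),(f[:2]@fy).round(1),f[2].round(1),"M",s["moment"].round(2),s["grip_width"],"tilt",T[:2,0].round(4))
E
python3 st.py
```

```text
t 7.25 z 0.011078239705600353 heel in foot mm -21.92 31.46 yaw err 0.16711333819390006 F foot -1.1 0.2 -2.9 M [-0.05  0.05 -0.  ] 0.01199141111454895 tilt [0.0016 0.0002]
```

servo_tool([
  [2, 0, 0, 0, 0, 0],
  [1.5, 0, 0, 0, 0, 0],
  [0.5, 0, 0, 0, 0, 0],
  [0, 0, 0, 0, 0, 0],
  [0, 0, 0, 0, 0, 0],
])

```text
time: 7.67
ee_pos: [0.4517, 0.1453, 0.007]
tcp_rot: [0.66, -0.256, 0.659, 0.255]
force: [-2.6, -0.8, 5.0]
grip_width: 0.0115
```

servo_tool([
  [0, 2, 2, 0, 0, 0],
  [0, 4, 4, 0, 0, 0],
  [0, 4, 4, 0, 0, 0],
  [0, 2.5, 2.5, 0, 0, 0],
  [0, 1, 1, 0, 0, 0],
  [0, 0, 0, 0, 0, 0],
  [0, 0, 0, 0, 0, 0],
])

```text
time: 8.25
ee_pos: [0.4529, 0.1642, 0.007]
tcp_rot: [0.66, -0.256, 0.659, 0.255]
force: [0.1, -3.8, 6.6]
grip_width: 0.0123
```

```bash
python3 st.py
```

```text
t 8.25 z 0.006965592325111243 heel in foot mm -2.96 31.46 yaw err 0.17449649133851608 F foot -3.8 -0.3 6.6 M [-0.76  0.08 -0.19] 0.012251234120387061 tilt [ 0.0018 -0.0007]
```

servo_tool([
  [-0.5, -1.5, 1.5, 0, 0, 0],
  [0, -3, 3, 0, 0, 0],
  [0, -3.5, 3.5, 0, 0, 0],
  [0, -3.5, 3.5, 0, 0, 0],
  [0, -3, 3, 0, 0, 0],
  [0, -2, 2, 0, 0, 0],
  [0, -1, 1, 0, 0, 0],
  [0, 0, 0, 0, 0, 0],
  [0, 0, 0, 0, 0, 0],
])

```text
time: 9.0
ee_pos: [0.4736, 0.1636, 0.0069]
tcp_rot: [0.657, -0.255, 0.661, 0.257]
force: [-16.0, 0.7, 17.3]
grip_width: 0.012
```

```bash
python3 st.py
```

```text
t 9.0 z 0.006919905409980307 heel in foot mm -2.37 10.89 yaw err 0.24557319873090933 F foot -0.1 16.0 17.3 M [0.13 3.39 0.08] 0.011992290220358047 tilt [-0.0058  0.001 ]
```

```bash
python3 - <<'E'
from h import *
from bench import robot
a=robot.capture("top")[120:320,170:400]; b=robot.capture("scene"); 
cv2.imwrite("pics/m1.png",np.vstack([cv2.resize(a,(690,600))[:600:1]])[:400]) ; cv2.imwrite("pics/m2.png",np.vstack([cv2.resize(a,(400,348)),cv2.resize(b,(400,250))]))
E
```

```text
(no output)
```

View pics/m2.png

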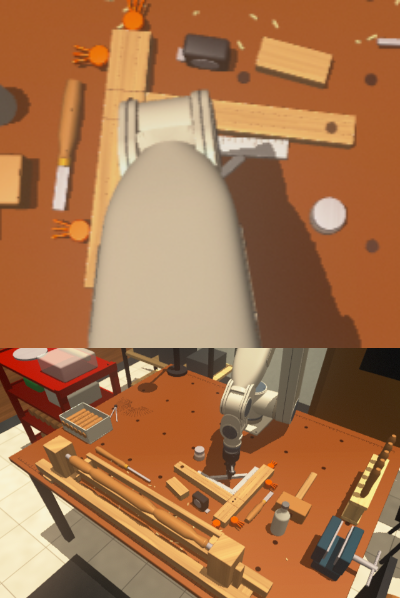

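The top view shows the square's arm bearing on the leg at about (285,140), flat, with the jar and other things clear. I'll ease the down-pressure and keep pushing.

servo_tool([
  [-1, 0, 0, 0, 0, 0],
  [0, -1, 1, 0, 0, 0],
  [0, -1.5, 1.5, 0, 0, 0],
  [0, -1, 1, 0, 0, 0],
  [0, 0, 0, 0, 0, 0],
  [0, 0, 0, 0, 0, 0],
])

```text
time: 9.6
ee_pos: [0.482, 0.1629, 0.0075]
tcp_rot: [0.659, -0.255, 0.66, 0.255]
force: [-2.8, 1.4, -3.5]
grip_width: 0.012
```

```bash
python3 st.py
```

```text
t 9.6 z 0.007505533501788689 heel in foot mm -2.75 2.39 yaw err 0.1816151137178963 F foot 1.3 2.9 -3.5 M [ 0.32  0.55 -0.16] 0.012025637114260497 tilt [-0.0004  0.    ]
```

servo_tool([
  [0.4, 0, 1.5, 0, 0, 0],
  [0, 0, 1.5, 0, 0, 0],
  [0, 0, 1.5, 0, 0, 0],
  [0, 0, 0, 0, 0, 0],
  [0, 0, 0, 0, 0, 0],
])

```text
time: 10.02
ee_pos: [0.4839, 0.1646, 0.007]
tcp_rot: [0.658, -0.256, 0.661, 0.254]
force: [-8.0, -6.5, -0.1]
grip_width: 0.0119
```

```bash
python3 st.py
```

```text
t 10.0167 z 0.007011395529213784 heel in foot mm -1.05 0.49 yaw err 0.11942819860021814 F foot -6.9 7.6 -0.1 M [-1.33  1.49 -0.47] 0.011944234067267391 tilt [-0.0027 -0.0031]
```

servo_tool([
  [0, 0, 1, 0, 0, 0],
  [0, 0, 1, 0, 0, 0],
  [0, 0, 0, 0, 0, 0],
  [0, 0, 0, 0, 0, 0],
])

```text
time: 10.35
ee_pos: [0.484, 0.1648, 0.007]
tcp_rot: [0.657, -0.256, 0.662, 0.254]
force: [-12.9, -13.5, 6.0]
grip_width: 0.0118
```

```bash
python3 st.py
```

```text
t 10.35 z 0.006976026911136357 heel in foot mm -0.99 0.35 yaw err 0.08418341612531322 F foot -14.1 12.2 6.0 M [-2.76  2.6  -0.45] 0.01180838997602138 tilt [-0.005  -0.0057]
```

servo_tool([
  [0, 0, 1, 0, 0, 0],
  [0, 0, 0.5, 0, 0, 0],
  [0, 0, 0, 0, 0, 0],
  [0, 0, 0, 0, 0, 0],
  [0, 0, 0, 0, 0, 0],
])

```text
time: 10.77
ee_pos: [0.4842, 0.165, 0.007]
tcp_rot: [0.657, -0.256, 0.663, 0.253]
force: [-16.9, -17.6, 10.9]
grip_width: 0.0122
```

```bash
python3 st.py; python3 - <<'E'
from h import *
from bench import robot
c=robot.calibration("top"); im=robot.capture("top"); cv2.imwrite("pics/top2.png",im)
q=np.load("foot.npz"); O=q["O"]; yaw=float(q["yaw"]); fx=np.array([np.cos(yaw),np.sin(yaw)]); fy=np.array([-fx[1],fx[0]])
hsv=cv2.cvtColor(im,cv2.COLOR_BGR2HSV)
w=((hsv[...,1]<162)&(hsv[...,1]>70)&(hsv[...,2]>170)&(hsv[...,0]>12)).astype(np.uint8)
l=[]
for k in range(300,368):
    i=np.where(w[165:215,k])[0]; l.append((k+.5,165+i.min(),165+i.max()+1))
l=np.array(l); 
for n,j in(("outer",1),("inner",2)):
    L=line(cast(c,l[:,[0,j]],.038)[:,:2]); d=L[1]*np.sign(L[1]@-fx); print(n,"lean",np.degrees(np.arctan2(d@fy,d@-fx)),"y at mid",(L[0]-O)@fy*1e3)
cw=robot.calibration("wrist"); b=robot.capture("wrist"); cv2.imwrite("pics/w4.png",b)
cv2.imwrite("pics/m3.png",np.vstack([cv2.resize(b,(640,400)),cv2.resize(im[140:240,220:400],(360,200)) if 0 else cv2.copyMakeBorder(cv2.resize(im[140:240,220:400],(360,200)),0,0,0,280,0)]))
E
```

```text
t 10.7667 z 0.006961320626486734 heel in foot mm -0.75 0.11 yaw err 0.06558003335020146 F foot -18.4 16.0 10.9 M [-3.6  3.4 -0.4] 0.01221760460859851 tilt [-0.0065 -0.0072]
outer lean 0.36050426707274424 y at mid -42.764551884274006
inner lean 0.6773090298958557 y at mid 2.5174458953202237
```

View pics/m3.png

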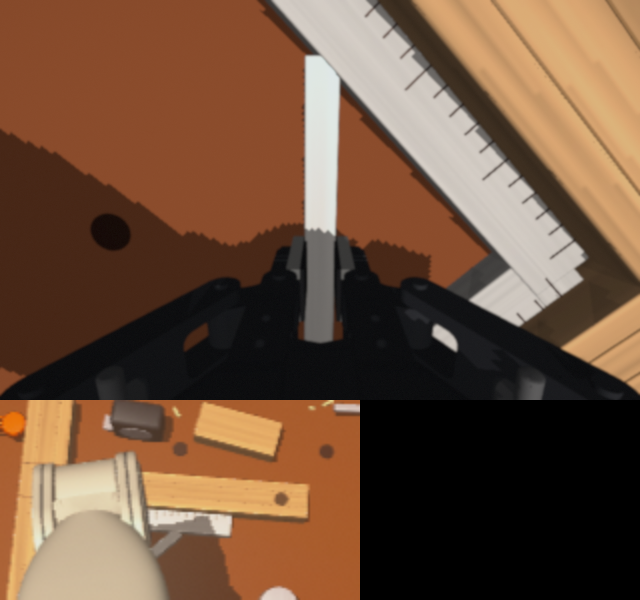

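The square is bearing on both timbers, with about 18 N on the foot and 16 N on the leg. The tool has tilted about 0.55° (heel side down) under load. I'll take that out and then check squareness from the wrist view.

servo_tool([
  [0, 0, 0, 0, -0.006, 0],
  [0, 0, 0.5, 0, -0.006, 0],
  [0, 0, 0.5, 0, 0, 0],
  [0, 0, 0, 0, 0, 0],
  [0, 0, 0, 0, 0, 0],
])

```text
time: 11.28
ee_pos: [0.4844, 0.1653, 0.0069]
tcp_rot: [0.66, -0.255, 0.659, 0.254]
force: [-18.4, -19.5, 13.0]
grip_width: 0.0121
```

```bash
python3 st.py; python3 - <<'E'
from h import *
from bench import robot
c=robot.calibration("wrist"); im=robot.capture("wrist"); cv2.imwrite("pics/w5.png",im)
hsv=cv2.cvtColor(im,cv2.COLOR_BGR2HSV)
q=np.load("foot.npz"); O=q["O"]; yaw=float(q["yaw"]); fx=np.array([np.cos(yaw),np.sin(yaw)]); fy=np.array([-fx[1],fx[0]])
w=((hsv[...,1]>60)&(hsv[...,1]<165)&(hsv[...,2]>140)&(hsv[...,0]>11)).astype(np.uint8); w=cv2.morphologyEx(w,cv2.MORPH_OPEN,np.ones((3,3)))
def rep(n,p,z,ref):
    L=line(cast(c,p,z)[:,:2]); v=L[1]*np.sign(L[1]@ref); print(n,len(p),np.array(p)[[0,-1]].tolist(),"off-axis deg",np.degrees(np.arctan2(v[0]*ref[1]-v[1]*ref[0],v@ref)).round(2),"foot-frame mm",((L[0]-O)@fx*1e3).round(1),((L[0]-O)@fy*1e3).round(1)); return L
p=[]
for r in range(5,235):
    x=np.where(w[r,380:])[0]
    if len(x): p.append((380+x.min(),r+.5))
rep("foot",p,.038,fy)
p=[]
for k in range(560,632):
    y=np.where(w[280:,k])[0]
    if len(y): p.append((k+.5,280+y.min()))
rep("leg",p,.038,-fx)
m=((hsv[...,1]<50)&(hsv[...,2]>120)).astype(np.uint8)
p=[(300+np.where(m[r,300:600])[0].max()+1,r+.5) for r in range(20,235)]
rep("square foot-arm",p,.018,fy)
p=[]
for k in range(528,568):
    y=np.where(m[250:,k])[0]
    if len(y): p.append((k+.5,250+y.max()+1))
rep("square leg-arm",p,.018,-fx)
c=robot.calibration("top"); 
E
```

```text
t 11.2833 z 0.006941893152623474 heel in foot mm -0.43 -0.13 yaw err 0.05754880563242182 F foot -20.4 17.4 13.0 M [-4.12  3.87 -0.36] 0.012074930341253363 tilt [ 0.0016 -0.    ]
foot 230 [[416.0, 5.5], [601.0, 234.5]] off-axis deg 0.16 foot-frame mm 0.8 88.0
leg 72 [[560.5, 345.0], [631.5, 296.0]] off-axis deg 0.67 foot-frame mm -26.0 0.2
square foot-arm 215 [[386.0, 20.5], [567.0, 234.5]] off-axis deg 0.25 foot-frame mm -2.3 91.6
square leg-arm 40 [[528.5, 318.0], [567.5, 289.0]] off-axis deg -0.06 foot-frame mm -26.1 -0.2
```

The leg still measures 0.3–0.5° of lean, which is about the noise level. Friction along the foot could also be holding the square short of the leg. I'll ease off the foot, push toward the leg alone, then press both.

servo_tool([
  [-0.5, -1.1, -1.1, 0, 0, 0],
  [0, -1.1, -1.1, 0, 0, 0],
  [0, -1, -1, 0, 0, 0],
  [0, -0.7, 0.7, 0, 0, 0],
  [0, -0.7, 0.7, 0, 0, 0],
  [0, 0, 0, 0, 0, 0],
  [0, 0, 0, 0, 0, 0],
])

```text
time: 11.92
ee_pos: [0.4855, 0.164, 0.007]
tcp_rot: [0.66, -0.253, 0.658, 0.258]
force: [-19.2, -0.3, 7.4]
grip_width: 0.0121
```

```bash
python3 st.py
```

```text
t 11.9167 z 0.006982387714660861 heel in foot mm -1.52 -1.0 yaw err 0.2161029901530327 F foot -1.3 19.2 7.4 M [-0.37  4.09 -0.03] 0.012088931379207598 tilt [0.0001 0.0069]
```

servo_tool([
  [0, -0.7, 0.7, 0, 0, 0],
  [0, -0.7, 0.7, 0, 0, 0],
  [0, 0, 0, 0, 0, 0],
  [0, 0, 0, 0, 0, 0],
  [0, 0, 0, 0, 0, 0],
])

```text
time: 12.33
ee_pos: [0.4855, 0.164, 0.0069]
tcp_rot: [0.659, -0.253, 0.659, 0.258]
force: [-27.5, 0.6, 15.0]
grip_width: 0.0117
```

```bash
python3 st.py
```

```text
t 12.3333 z 0.006929125049529299 heel in foot mm -1.45 -0.98 yaw err 0.24208076972834647 F foot -0.8 27.5 15.0 M [-0.21  5.66 -0.05] 0.01172784821331935 tilt [-0.0031  0.0071]
```

servo_tool([
  [-0.6, 1, 1, 0, 0, 0],
  [0, 1, 1, 0, 0, 0],
  [0, 1, 1, 0, 0, 0],
  [0, 0.7, 0.7, 0, 0, 0],
  [0, 0, 0, 0, 0, 0],
  [0, 0, 0, 0, 0, 0],
  [0, 0, 0, 0, 0, 0],
])

```text
time: 12.92
ee_pos: [0.4855, 0.1647, 0.007]
tcp_rot: [0.658, -0.255, 0.661, 0.254]
force: [-25.9, -24.3, 11.9]
grip_width: 0.0119
```

```bash
python3 st.py
```

```text
t 12.9167 z 0.0069593011959454346 heel in foot mm -1.01 -1.18 yaw err 0.06305115710907216 F foot -25.6 24.6 11.9 M [-5.2   5.45 -0.01] 0.011884997339620925 tilt [-0.0042 -0.0027]
```

servo_tool([
  [-0.3, 1, -1, 0, 0, 0],
  [0, 1, -1, 0, 0, 0],
  [0, 0.4, 0.4, 0, 0, 0],
  [0, 0, 0, 0, 0, 0],
  [0, 0, 0, 0, 0, 0],
])

```text
time: 13.33
ee_pos: [0.4853, 0.1663, 0.0072]
tcp_rot: [0.66, -0.255, 0.66, 0.254]
force: [-13.8, -20.3, -1.3]
grip_width: 0.012
```

```bash
python3 st.py
```

```text
t 13.3333 z 0.007187390716285907 heel in foot mm 0.58 -0.91 yaw err 0.07143260387324801 F foot -20.9 12.8 -1.3 M [-4.17  3.15 -0.1 ] 0.012041370517288812 tilt [ 0.0001 -0.0007]
```

servo_tool([
  [0, -1, 1, 0, 0, 0],
  [0, -1, 1, 0, 0, 0],
  [0, 0, 0, 0, 0, 0],
  [0, 0, 0, 0, 0, 0],
  [0, 0, 0, 0, 0, 0],
])

```text
time: 13.75
ee_pos: [0.4853, 0.1663, 0.007]
tcp_rot: [0.658, -0.254, 0.661, 0.255]
force: [-26.5, -18.5, 8.5]
grip_width: 0.0121
```

```bash
python3 st.py
```

```text
t 13.75 z 0.0069607703077155456 heel in foot mm 0.66 -0.92 yaw err 0.10123078936605623 F foot -19.8 25.6 8.5 M [-3.98  5.28 -0.12] 0.012074316479222686 tilt [-0.0047 -0.0003]
```

Releasing one side at a time let the square go in another 1.6 mm toward the foot and 1 mm toward the leg. It is now stiff both ways. One more squareness check.

```bash
python3 - <<'E'
from h import *
from bench import robot
q=np.load("foot.npz"); O=q["O"]; yaw=np.radians(87.08); fx=np.array([np.cos(yaw),np.sin(yaw)]); fy=np.array([-fx[1],fx[0]])
def rep(n,c,p,z,ref):
    L=line(cast(c,p,z)[:,:2]); v=L[1]*np.sign(L[1]@ref); print(n,"cw deg",np.degrees(np.arctan2(v[0]*ref[1]-v[1]*ref[0],v@ref)).round(2),"foot-frame mm",((L[0]-O)@fx*1e3).round(1),((L[0]-O)@fy*1e3).round(1))
def wood(im):
    h=cv2.cvtColor(im,cv2.COLOR_BGR2HSV); return ((h[...,1]>60)&(h[...,1]<165)&(h[...,2]>150)&(h[...,0]>11)).astype(np.uint8)
c=robot.calibration("wrist"); im=robot.capture("wrist"); cv2.imwrite("pics/w6.png",im); w=cv2.morphologyEx(wood(im),cv2.MORPH_OPEN,np.ones((3,3)))
rep("foot",c,[(380+np.where(w[r,380:])[0].min(),r+.5) for r in range(5,230)],.038,fy)
rep("leg wrist",c,[(k+.5,280+np.where(w[280:,k])[0].min()) for k in range(565,632)],.038,-fx)
c=robot.calibration("top"); im=robot.capture("top"); cv2.imwrite("pics/top3.png",im); w=wood(im)
for f,n in((0,"outer"),(-1,"inner")):
    rep("leg top "+n,c,[(k+.5,165+np.where(w[165:215,k])[0][f]-f) for k in range(300,368)],.038,-fx)
a=cv2.resize(im[110:300,130:400],(780,549)); cv2.imwrite("pics/fin.png",a)
E
```

```text
foot cw deg 0.06 foot-frame mm 0.8 88.3
leg wrist cw deg 0.01 foot-frame mm -18.1 -0.2
leg top outer cw deg -0.03 foot-frame mm -199.6 -45.5
leg top inner cw deg -0.06 foot-frame mm -228.8 0.0
```

View pics/fin.png

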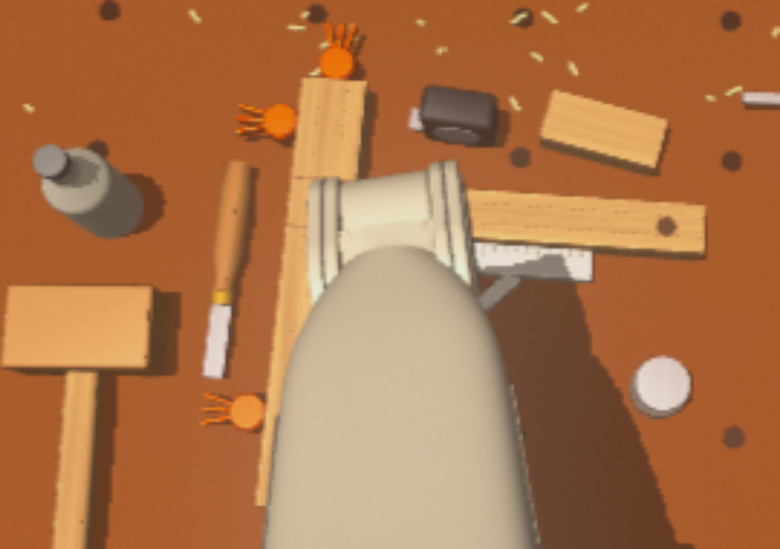

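The leg now measures square to within 0.1° in both views. The arm lies along the leg at about (535,262), and the mallet, jar, tape, offcut, chisel and glue all look undisturbed. I'm handing it in while it's still pressing.

```bash
python3 st.py; python3 -c "
from bench import robot
print(robot.finish_job())"
```

```text
t 13.85 z 0.006982529749426914 heel in foot mm 0.63 -0.94 yaw err 0.09837877529602679 F foot -20.8 25.2 7.1 M [-3.93  5.22 -0.07] 0.011875450144127601 tilt [-0.0046 -0.0004]
the job is handed in; nothing more can be done
None
```

The square is seated in the corner and holding the leg square. I handed the job in at 13.9 s, still gripping the brace and pressing about 21 N against the foot and 25 N against the leg.

- **How it went:** I gripped the square by its brace, carried it over the jar and laid it flat in the corner. Then I slid it in until it pushed the leg square.
- **A check that failed first:** after the first press, the leg still measured about 0.2–0.5° of lean. Friction was holding the square short of home. Easing off one side at a time let it go in about another 1.1 mm toward the foot and 1 mm toward the leg.
- **Last checks:**
  - The leg is square to the foot within about 0.1° in both the wrist and top views.
  - The square's heel is within about 1 mm of the measured corner. The calibration is only good to about 2 mm.
  - The grip was steady and the tool's tilt was under 0.3°.
- **Disagreement:** the grip opening read 12 mm on a 14 mm brace, though the lift and the weight reading confirmed the hold.
- **Other items:** the loose items in the last top view (mallet, chisel, glue, tape, jar, offcut) looked undisturbed. The gouge was mostly outside that crop, and I never moved near it.

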